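Push a tray of cheeses home and swing the rack gate shut

TASK

Use the fingertips only to push the pulled-out wire tray of white cheeses all the way home into its rack, gently, and then push the blue gate fully shut across the rack's front. Do not grasp or lift anything, do not touch the cheeses or let them shift out of place on the tray, and leave the jar, brush and hygrometer alone.

Things in the scene. Friction and masses are not known exactly. Their poses are not given: they have to be found in the camera images.
- rack: Fixed steel rack, 260 mm deep (x), 290 wide (y), posts 100 high, open at top and front; its lower cheeses are fixed. Origin: mid-bay at table height; x points into the rack, y left, z up. Runners 60 mm above the table, from x = -125 mm; side guides 85 mm high, 3 mm play each side. Back stop: a tray that is home has its origin at x = 2 mm, y = 0, z = 60 mm here, its front face at x = -116 mm.
- tray: Loose wire tray, 236 mm deep (x), 240 wide (y), 0.35 kg plus four cheeses; slides on the rack's runners, starts 35 to 85 mm short of home, sticking out in front. Origin: centre of its underside; axes as the rack's. Front plate 30 mm high, outer face at x = -118 mm; other rims 12 mm high; floor 4 mm thick. About 3 to 12 N pushes it.
- tray_tag (a point): Centre of the yellow tag (60 mm wide) in the middle of the outer face of the tray's front plate, 15 mm above the tray's underside, 75 mm above the table: the place to push.
- gate (a joint): Angle of the blue gate (rad): 0 is shut, straight across the rack's front, at its stop; grows as it swings out towards the robot about the upright hinge at the rack's left front corner (1.57: straight out; more: leaning out to the left). Starts at 1.4 to 1.8, travel to 2.15. About 1 N at mid-length moves it; no spring or latch, it stays where it is left.
- gate_hinge (a point): On the gate's upright hinge axis, 80 mm above the table, at x = -129, y = 145 mm in the rack's frame. The gate is a blue plate 6 mm thick, 272 mm long from here, 58 to 102 mm above the table; at angle a it runs along (-sin a, -cos a) in the rack's x, y. Shut, it stands 10 mm in front of a tray that is home.
- gate_end (a point): Middle of the gate's free end, 272 mm from the hinge, 80 mm above the table.
- cheese0: Loose white soft cheese, 92 mm in diameter, 30 mm high, about 0.13 kg, lying flat on the tray at its front left place, centre at x = -52 mm, y = 52 mm in the tray's frame (starts within 4 mm of it). Origin: centre of its underside. Not to be touched.
- cheese1: Loose white soft cheese, 92 mm in diameter, 30 mm high, about 0.13 kg, lying flat on the tray at its front right place, centre at x = -52 mm, y = -52 mm in the tray's frame (starts within 4 mm of it). Origin: centre of its underside. Not to be touched.
- cheese2: Loose white soft cheese, 92 mm in diameter, 30 mm high, about 0.13 kg, lying flat on the tray at its back left place, centre at x = 52 mm, y = 52 mm in the tray's frame (starts within 4 mm of it). Origin: centre of its underside. Not to be touched.
- cheese3: Loose white soft cheese, 92 mm in diameter, 30 mm high, about 0.13 kg, lying flat on the tray at its back right place, centre at x = 52 mm, y = -52 mm in the tray's frame (starts within 4 mm of it). Origin: centre of its underside. Not to be touched.
- jar: Jar with an orange cap, 54 mm in diameter, 75 mm high, standing beside or before the rack. Origin: centre of its underside. Leave alone.
- brush: Wooden scrubbing brush, 110 x 45 mm, 42 mm high, lying bristles down. Origin: centre of its underside. Leave alone.
- hygrometer: Round black hygrometer with a white face, 68 mm in diameter, 28 mm high, lying on its back. Origin: centre of its underside. Leave alone.

How it is judged:
On the way, in this order (a step that is already met when the one before it is completed fails the run):
1. the tray is home (within 5 mm of its back stop, on its runners) while the gate is still open (x of tray in the frame of rack above -0.003 m and z of tray in the frame of rack between 0.054 and 0.066 m and value of joint gate above 0.3 rad), for 0.2 s.
2. the gate is shut (value of joint gate below 0.06 rad), for 0.2 s.
At the end, for the whole second after the job is handed in: The tray is within 5 mm of its back stop, on its runners and at rest; the gate is within 0.06 rad of shut; every cheese lies flat on the tray within 15 mm (in x and in y) of its place; the jar, brush and hygrometer are within 20 mm of where they began (x of tray in the frame of rack above -0.003 m and z of tray in the frame of rack between 0.054 and 0.066 m and value of joint gate below 0.06 rad and linear speed of tray below 0.02 m/s and not (x of any of cheese0, cheese1 in the frame of tray below -0.067 m or x of any of cheese0, cheese1 in the frame of tray above -0.037 m or y of any of cheese0, cheese2 in the frame of tray below 0.037 m or y of any of cheese0, cheese2 in the frame of tray above 0.067 m or angle between any of cheese0, cheese1, cheese2, cheese3's own z axis and vertical above 0.3 rad or z of any of cheese0, cheese1, cheese2, cheese3 in the frame of tray above 0.02 m or y of any of cheese1, cheese3 in the frame of tray below -0.067 m or y of any of cheese1, cheese3 in the frame of tray above -0.037 m or x of any of cheese2, cheese3 in the frame of tray below 0.037 m or x of any of cheese2, cheese3 in the frame of tray above 0.067 m) and distance of each of jar, brush, hygrometer from where it was at the start of the episode below 0.02 m); the robot touches nothing.
It fails at once if the tray is lifted or tipped off its runners (z of tray in the frame of rack above 0.07 m or angle between tray's own z axis and vertical above 0.12 rad).
It fails at once if a cheese is lifted, tipped or shifted 15 mm from its place on the tray (x of any of cheese0, cheese1 in the frame of tray below -0.067 m or x of any of cheese0, cheese1 in the frame of tray above -0.037 m or y of any of cheese0, cheese2 in the frame of tray below 0.037 m or y of any of cheese0, cheese2 in the frame of tray above 0.067 m or angle between any of cheese0, cheese1, cheese2, cheese3's own z axis and vertical above 0.3 rad or z of any of cheese0, cheese1, cheese2, cheese3 in the frame of tray above 0.02 m or y of any of cheese1, cheese3 in the frame of tray below -0.067 m or y of any of cheese1, cheese3 in the frame of tray above -0.037 m or x of any of cheese2, cheese3 in the frame of tray below 0.037 m or x of any of cheese2, cheese3 in the frame of tray above 0.067 m).
It fails at once if the robot presses on a cheese (contact force between any of the fingers, the arm and cheese0 above 1 N or contact force between any of the fingers, the arm and cheese1 above 1 N or contact force between any of the fingers, the arm and cheese2 above 1 N or contact force between any of the fingers, the arm and cheese3 above 1 N).
It fails at once if the tray is shoved hard (over 25 cm/s) (linear speed of tray above 0.25 m/s).
It fails at once if a bystander is moved 20 mm or more (distance of any of jar, brush, hygrometer from where it was at the start of the episode above 0.02 m).
It also fails if it takes over 51 s, if anything falls off the work surface, if the arm or the gripper's body presses on something with over 40 N, if the wrist force passes 120 N, or if a joint passes its speed limit or range.

ROBOT

A 6-joint arm with a two-finger parallel gripper is mounted at the origin on the work surface. World frame = base frame: x ahead of the robot, y to its left, z up, the work surface at z = 0. Lengths are in m, angles in rad, forces in N, time in s.
With the tool pointing down it reaches from about 0.375 to 0.9 m from the base axis. Payload 3.1 kg.
Tool frame: the origin (TCP) lies midway between the tips of the shut fingers; the grasp point (between the pads) lies 19 mm behind it (pinch_z is the distance from the TCP to the grasp point, in m); z points along the fingers, y is the line along which they close (so a half turn about z gives the same grasp; the last joint's range is limited). The gripper opens to 85 mm and grips with 20 to 120 N. Pads are 22 mm wide; open, the fingers measure 114 mm over their backs; the gripper's body (76 mm by 85 mm) begins 54 mm behind the grasp point. The pads swing forward as they close: fully open they stand 13 mm farther back than shut.
Start: joints at [-1.52, 0.527, 1.433, -0, 1.181, -0.178], TCP at [0.142, -0.609, 0.231] pointing down, gripper open.
Joint ranges: [-3.08, 3.08], [-0.75, 2.2], [0.22, 2.44], [-1.43, 4.57], [0, 2.65], [-2.85, 2.85]. Speed limits (rad/s): [2.79, 2.79, 3.14, 3.14, 3.14, 3.14].

INTERFACE

Orientations are given as a unit quaternion [x, y, z, w].
In Python, from station import sense, snapshot, camera_params, sign_off, pinch_z gives the robot as it stands. The module is installed in compiled form; this text tells all that it offers.
- The arm moves only by the shell command python3 -m handwheel 'ROWS' [FORCE]. ROWS is JSON, a list that holds one entry, the list of rows, each a list of 7 numbers: the turn, a rotation vector about the tool's x, y, z in degrees, then the shift along the tool's x, y, z in m, then the opening, from 0 (shut) to 1 (fully open). A call has 1 to 20 rows; each row shifts and turns the commanded pose from where the row before left it, along the tool's axes as they then stand; what a row does not reach is not made up. A row lasts 1/8 s, in which the tool goes at most 62.5 mm and 10.7 degrees, less where a joint would pass 70% of its speed; a pose out of reach is approached as far as the arm can. A call with a gripper value outside its range is refused whole. The fingers move at their own pace and stop on an object; FORCE is the grip in N (left out, the last holds). Time passes only in rows, so rows that do not move let the fingers close. It gives the time, the measured TCP pose, the force, the opening and the grip force at its end, in the units of the state.
- sense(): the state, without advancing time (a new reading comes with each control period).
- snapshot(name): name is "side" or "top"; returns the picture (480x640x3 uint8, red, green, blue); there is no depth.
- camera_params(name): a dict with "fx", "fy", "cx", "cy" (pixels), "world_to_cam" (4x4, takes a point from world to camera coordinates). Camera axes: x right, y down, z forward; pixel columns grow to the right and rows downward; lengths in m; the calibration is good to about 2 mm. A picture is of the moment at which its call begins. camera_params takes no time and is no camera call.
- sign_off(): hands the job in; it is judged then, once.
The state is a dict: "t": time; "q": joint angles; "qd": joint speeds; "tau": joint torques, N m; "tcp_pos": TCP position; "tool_rot": TCP orientation; "force": force on the tool from outside, world axes, zero at the start; "ft_torque": the same for the moment, N m; "finger_gap": opening from 0.0 (shut) to 1.0 (fully open); "gripper_force": force on a finger pad.
Only numpy, scipy, OpenCV 4.12 (cv2) and the standard library are available. Lean on these libraries where they do the work, as an engineer would, in place of code of your own. Each camera call takes 0.05 s, during which the arm holds its last target. There are 200 camera calls.

## Working session

There is one attempt and no reset: what is moved stays moved. The work goes in short steps, Python scripts to look and compute and a shell command to move; the robot and the scene stay as the last step left them, time stands still between calls to the robot, and variables do not carry over. Pictures are saved under pics/ and viewed, at most 10 in all, crops included, and the job is handed in when it is done.

```bash
mkdir -p pics; python3 - <<'E'
from station import *
import cv2
for n in("side","top"):
    cv2.imwrite(f"pics/{n}0.png",snapshot(n)[:,:,::-1]); 
    c=camera_params(n); print(n,c)
print(sense())
E
```

```text
side {'fx': 457.81621555526397, 'fy': 457.81621555526397, 'cx': 315.52899185657185, 'cy': 243.87548172341388, 'world_to_cam': array([[ 0.85555227, -0.51743187, -0.01716306, -0.51348802],
       [-0.36726221, -0.58321982, -0.72455028,  0.24811227],
       [ 0.36489557,  0.62619399, -0.68900821,  0.58032672],
       [ 0.        ,  0.        ,  0.        ,  1.        ]])}
top {'fx': 457.5012218756803, 'fy': 457.5012218756803, 'cx': 318.8271677880484, 'cy': 236.50715944178575, 'world_to_cam': array([[ 2.75771169e-02, -9.99608539e-01,  4.71922361e-03,
        -4.59338404e-02],
       [-9.82787824e-01, -2.79751713e-02, -1.82607453e-01,
         5.86835336e-01],
       [ 1.82667991e-01,  3.97791574e-04, -9.83174576e-01,
         6.90972060e-01],
       [ 0.00000000e+00,  0.00000000e+00,  0.00000000e+00,
         1.00000000e+00]])}
{'t': 0.1, 'q': array([-1.51946990e+00,  5.28409361e-01,  1.43377443e+00,  2.32357146e-05,
        1.18140512e+00, -1.78443102e-01]), 'qd': array([ 0.00043192, -0.00272467, -0.00427032,  0.00081028,  0.00076195,
        0.00067893]), 'tau': array([-2.21704749e-04, -4.43305779e+01, -1.78586626e+01, -1.46765487e-04,
        3.91289504e-03, -2.15652221e-06]), 'tcp_pos': array([ 0.14238172, -0.60790381,  0.23040918]), 'tool_rot': array([ 9.93408012e-01,  1.14627766e-01,  7.41189310e-05, -9.95433880e-04]), 'force': array([-0.46495085, -0.94887849, -0.70753221]), 'ft_torque': array([-0.05235637,  0.05468706,  0.01251294]), 'gripper_force': 0.0, 'finger_gap': 0.9990774602222935}
```

View pics/top0.png

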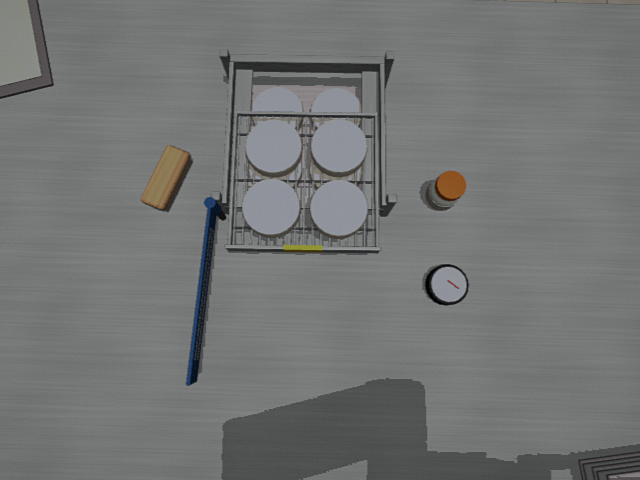

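View pics/side0.png

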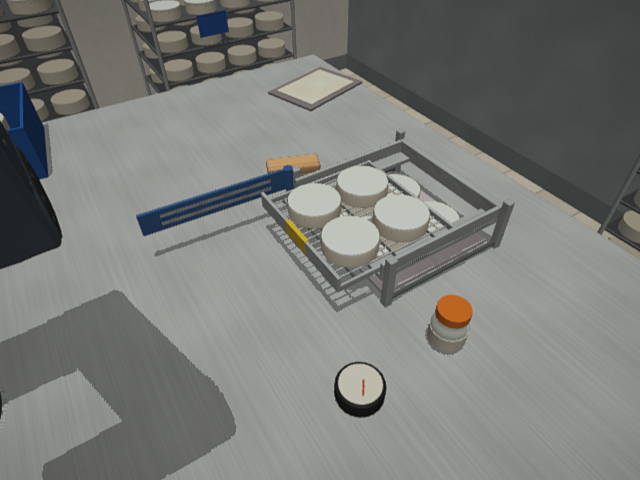

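The top view shows the tag at about (303,248), the gate running from (210,203) to (191,382), and the rack posts at (225,53), (390,57), (391,198) and (217,198). The side view has the tag at about (297,235) and the gate end at (148,223). I'll enlarge both.

```bash
python3 - <<'E'
import cv2
a=cv2.imread("pics/top0.png")[180:400,170:410]; cv2.imwrite("pics/topc.png",cv2.resize(a,None,fx=2.5,fy=2.5,interpolation=cv2.INTER_CUBIC))
a=cv2.imread("pics/side0.png")[120:310,130:330]; cv2.imwrite("pics/sidec.png",cv2.resize(a,None,fx=3,fy=3,interpolation=cv2.INTER_CUBIC))
E
```

```text
(no output)
```

View pics/topc.png

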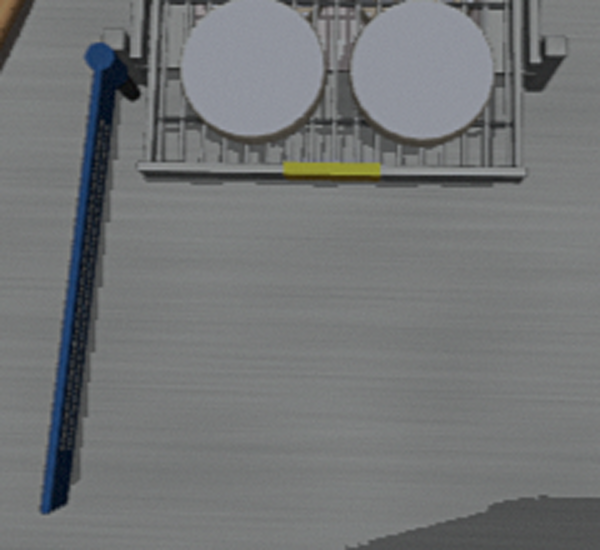

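View pics/sidec.png

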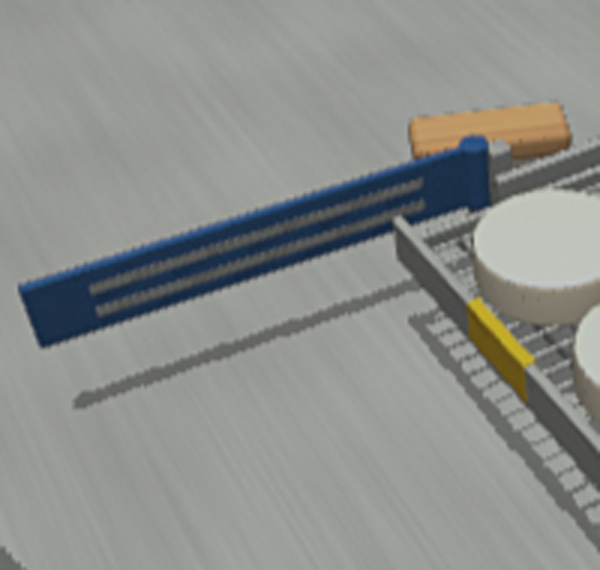

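```bash
cat > h.py <<'E'
import numpy as np, cv2
from station import camera_params
def P(n):
    c=camera_params(n); K=np.array([[c["fx"],0,c["cx"]],[0,c["fy"],c["cy"]],[0,0,1]]); return K@c["world_to_cam"][:3]
def tri(t,s):
    X=cv2.triangulatePoints(P("top"),P("side"),np.float64(t).reshape(2,1),np.float64(s).reshape(2,1)).ravel(); return X[:3]/X[3]
def proj(n,X):
    x=P(n)@np.append(X,1); return x[:2]/x[2]
def atz(n,uv,z):
    M=P(n); H=M[:,[0,1,3]].copy(); H[:,2]+=M[:,2]*z; x=np.linalg.solve(H,np.append(uv,1)); return x[:2]/x[2]
E
python3 - <<'E'
from h import *
np.set_printoptions(precision=4,suppress=True)
T=lambda u,v:(u/2.5+170-.3,v/2.5+180-.3); S=lambda u,v:(u/3+130-.33,v/3+120-.33)
for k,t,s in [("tag",T(332,170),S(499,348)),("plateL top",T(139,165),S(397,218)),("gate end mid",T(54,506),S(30.5,317)),("end top",T(45,512),S(20,287)),("hinge top",T(98,55),S(475,143)),
 ("post FR",(391,198),(389,262)),("post BR",(390,57),(506,204)),("post BL",(225,53),(400,133))]: print(k,tri(t,s))
print("z=.09 plate ends",atz("top",T(139,165),.09),atz("top",T(525,170),.09))
for k,u,v in[("FR",391,198),("BR",390,57),("BL",225,53),("FL",217,198)]: print(k,atz("top",(u,v),.1))
print("jar",atz("top",(451,185),.075),"hyg",atz("top",(447,284),.028),"brush",atz("top",(165,178),.042))
E
```

```text
tag [ 0.564  -0.0041  0.0782]
plateL top [0.5627 0.1146 0.0888]
gate end mid [0.3578 0.1535 0.0796]
end top [0.3577 0.1526 0.1016]
hinge top [0.6294 0.1418 0.1006]
post FR [ 0.6435 -0.1401  0.0935]
post BR [ 0.8846 -0.1384  0.0963]
post BL [0.8846 0.1355 0.0942]
z=.09 plate ends [0.5627 0.1142] [ 0.5663 -0.1239]
FR [ 0.6433 -0.1398]
BR [ 0.8835 -0.1384]
BL [0.8824 0.1335]
FL [0.6355 0.1299]
jar [ 0.6749 -0.241 ] hyg [ 0.5188 -0.244 ] brush [0.6835 0.2337]
```

The measured points agree with the text: the tag is at z≈0.078 and the hinge at ≈0.1 top. Rack yaw comes out at about 0.015, with the rack origin near (0.760, -0.001). The tray is about 80 mm short and the gate at about 1.6 rad. Next I'll align the tool, shut the fingers and move in front of the tag, staying high.

```bash
python3 -m handwheel '[[[0,0,6.1,0,0,0,0],[0,0,6.1,0,0,0,0],[0,0,0,0.024,-0.037,0,0],[0,0,0,0.024,-0.037,0,0],[0,0,0,0.024,-0.037,0,0],[0,0,0,0.024,-0.037,0,0],[0,0,0,0.024,-0.037,0,0],[0,0,0,0.024,-0.037,0,0],[0,0,0,0.024,-0.037,0,0],[0,0,0,0.024,-0.037,0,0],[0,0,0,0.024,-0.037,0,0],[0,0,0,0.024,-0.037,0,0],[0,0,0,0.024,-0.037,0,0],[0,0,0,0.024,-0.037,0,0],[0,0,0,0.024,-0.037,0,0],[0,0,0,0.024,-0.037,0,0],[0,0,0,0.024,-0.037,0,0],[0,0,0,0.024,-0.037,0,0],[0,0,0,0,0,0,0],[0,0,0,0,0,0,0]]]'
```

```text
t: 2.6
tcp_pos: [0.5157, -0.0102, 0.2309]
tool_rot: [1.0, 0.009, -0.001, 0.0]
force: [-0.6, -0.5, 0.2]
finger_gap: -0.002
gripper_force: 0.0
```

```bash
python3 -m handwheel '[[[0,0,0,0,-0.003,0.04,0],[0,0,0,0,-0.003,0.04,0],[0,0,0,0,0,0.04,0],[0,0,0,0,0,0.03,0],[0,0,0,0,0,0.01,0],[0,0,0,0,0,0,0]]]'; python3 - <<'E'
from station import *
import cv2
for n,(y,x) in(("side",(80,130)),("top",(120,150))):
    a=snapshot(n)[y:y+200,x:x+265,::-1]; cv2.imwrite(f"pics/{n}1.png",cv2.resize(a,None,fx=3,fy=3))
E
```

```text
t: 3.35
tcp_pos: [0.516, -0.0049, 0.0712]
tool_rot: [1.0, 0.008, -0.0, -0.0]
force: [0.9, -0.1, 1.0]
finger_gap: 0.003
gripper_force: 0.0
```

View pics/side1.png

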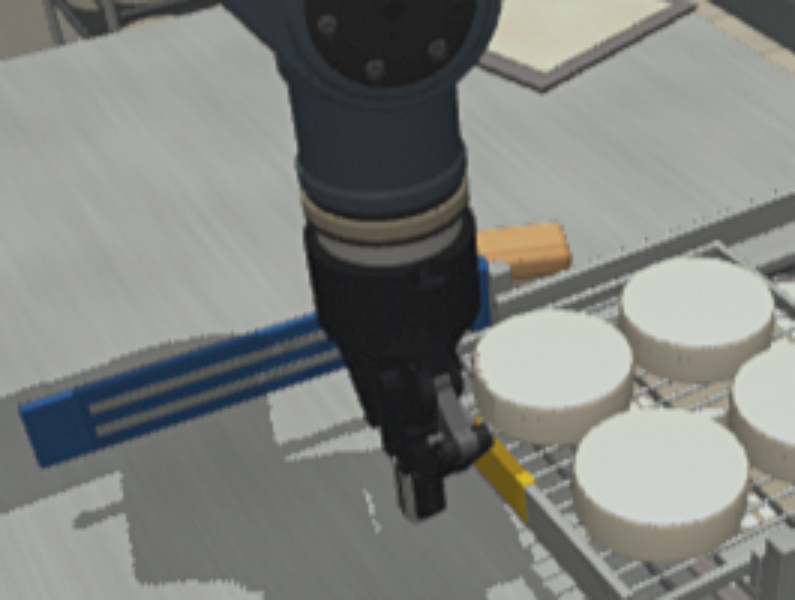

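The shut fingertips are at about (420,500) in the crop, in front of the yellow tag (505,470), and clear of the gate and cheeses. I'll advance slowly to contact.

```bash
python3 -m handwheel '[[[0,0,0,0.008,0,0,0],[0,0,0,0.008,0,0,0],[0,0,0,0.006,0,0,0],[0,0,0,0.004,0,0,0],[0,0,0,0.003,0,0,0],[0,0,0,0.003,0,0,0],[0,0,0,0.003,0,0,0],[0,0,0,0.003,0,0,0],[0,0,0,0.003,0,0,0],[0,0,0,0.003,0,0,0]]]'
python3 -m handwheel '[[[0,0,0,0.003,0,0,0],[0,0,0,0.003,0,0,0],[0,0,0,0.003,0,0,0],[0,0,0,0.003,0,0,0],[0,0,0,0.003,0,0,0],[0,0,0,0.003,0,0,0]]]'
```

```text
t: 4.7
tcp_pos: [0.5538, -0.0026, 0.0708]
tool_rot: [1.0, 0.009, -0.007, -0.001]
force: [-9.8, -0.5, 8.2]
finger_gap: -0.0
gripper_force: 5.5
t: 5.45
tcp_pos: [0.5715, -0.0021, 0.0709]
tool_rot: [1.0, 0.009, -0.007, -0.001]
force: [-11.6, 0.8, 8.4]
finger_gap: -0.0
gripper_force: 5.7
```

```bash
python3 -m handwheel '[[[0,0,0,0.003,0,0,0],[0,0,0,0.003,0,0,0],[0,0,0,0.003,0,0,0],[0,0,0,0.003,0,0,0],[0,0,0,0.003,0,0,0],[0,0,0,0.003,0,0,0],[0,0,0,0.003,0,0,0],[0,0,0,0.003,0,0,0],[0,0,0,0.003,0,0,0],[0,0,0,0.003,0,0,0],[0,0,0,0.003,0,0,0],[0,0,0,0.003,0,0,0],[0,0,0,0.003,0,0,0],[0,0,0,0.003,0,0,0],[0,0,0,0.003,0,0,0]]]'
python3 -m handwheel '[[[0,0,0,0.002,0,0,0],[0,0,0,0.002,0,0,0],[0,0,0,0.002,0,0,0]]]'
```

```text
t: 7.32
tcp_pos: [0.617, -0.0015, 0.0709]
tool_rot: [1.0, 0.009, -0.007, -0.001]
force: [-10.3, 0.4, 8.3]
finger_gap: 0.001
gripper_force: 5.5
t: 7.7
tcp_pos: [0.623, -0.0014, 0.0709]
tool_rot: [1.0, 0.009, -0.007, -0.001]
force: [-11.0, -0.1, 8.0]
finger_gap: 0.002
gripper_force: 5.5
```

```bash
for i in 1; do :; done; python3 -m handwheel '[[[0,0,0,0.0015,0,0,0],[0,0,0,0.0015,0,0,0],[0,0,0,0.0015,0,0,0]]]'
python3 -m handwheel '[[[0,0,0,0.0015,0,0,0],[0,0,0,0.0015,0,0,0]]]'
python3 -m handwheel '[[[0,0,0,0.001,0,0,0],[0,0,0,0.001,0,0,0]]]'
```

```text
t: 8.07
tcp_pos: [0.6275, -0.0014, 0.0709]
tool_rot: [1.0, 0.009, -0.007, -0.001]
force: [-11.1, 0.1, 8.9]
finger_gap: -0.001
gripper_force: 5.5
t: 8.32
tcp_pos: [0.6306, -0.0013, 0.0709]
tool_rot: [1.0, 0.009, -0.007, -0.001]
force: [-10.9, 0.2, 9.3]
finger_gap: -0.006
gripper_force: 5.4
t: 8.57
tcp_pos: [0.6312, -0.0013, 0.0709]
tool_rot: [1.0, 0.009, -0.009, -0.001]
force: [-13.7, -1.3, 11.7]
finger_gap: 0.0
gripper_force: 7.4
```

```bash
python3 -m handwheel '[[[0,0,0,0.001,0,0,0],[0,0,0,0.001,0,0,0],[0,0,0,0.0,0,0,0]]]'
```

```text
t: 8.95
tcp_pos: [0.6311, -0.0013, 0.071]
tool_rot: [1.0, 0.009, -0.011, -0.001]
force: [-17.6, -1.0, 13.0]
finger_gap: -0.001
gripper_force: 8.7
```

```bash
python3 - <<'E'
from station import *
import cv2
a=snapshot("top")[40:260,170:410,::-1]; cv2.imwrite("pics/top2.png",cv2.resize(a,None,fx=2.5,fy=2.5,interpolation=cv2.INTER_CUBIC))
E
```

```text
(no output)
```

View pics/top2.png

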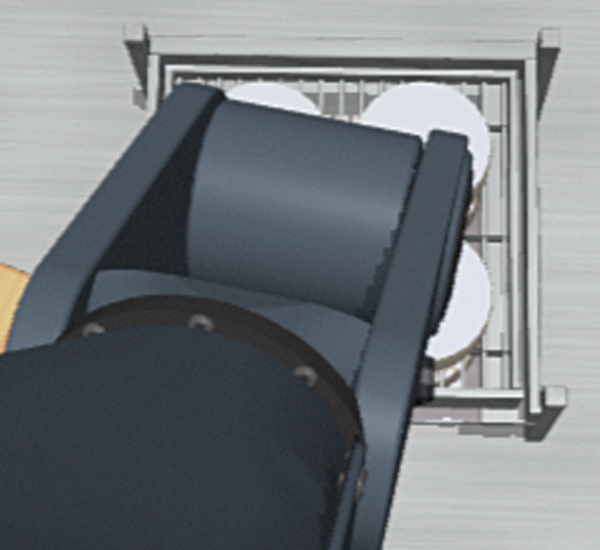

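The tray's edges are parallel to the rack and its back rim sits at the rear. The force rose while the fingers stalled, so the tray is home. I'll back off, rise, go to the left of the gate, and turn the tool so its -x face meets the gate.

```bash
python3 -m handwheel '[[[0,0,0,-0.004,0,0,0],[0,0,0,-0.01,0,0,0],[0,0,0,-0.03,0,0,0],[0,0,0,0,0,-0.04,0],[0,0,0,0,0,-0.05,0],[0,0,0,0,0,-0.04,0],[0,0,0,-0.032,-0.039,0,0],[0,0,0,-0.032,-0.039,0,0],[0,0,0,-0.032,-0.039,0,0],[0,0,0,-0.032,-0.039,0,0],[0,0,0,-0.032,-0.039,0,0]]]'
python3 -m handwheel '[[[0,0,-9.6,0,0,0,0],[0,0,-9.6,0,0,0,0],[0,0,-9.6,0,0,0,0],[0,0,-9.6,0,0,0,0],[0,0,-9.6,0,0,0,0],[0,0,-9.6,0,0,0,0],[0,0,-9.6,0,0,0,0],[0,0,-9.6,0,0,0,0],[0,0,-9.6,0,0,0,0],[0,0,0,0,0,0,0]]]'
python3 - <<'E'
from station import *
import cv2
from scipy.spatial.transform import Rotation as R
s=sense();print(s["q"],R.from_quat(s["tool_rot"]).as_matrix()[:,0])
a=snapshot("top")[40:400,160:420,::-1]; cv2.imwrite("pics/top3.png",cv2.resize(a,None,fx=1.6,fy=1.6))
E
```

```text
t: 10.38
tcp_pos: [0.433, 0.1906, 0.2015]
tool_rot: [1.0, 0.008, 0.001, -0.0]
force: [0.2, 1.1, -0.3]
finger_gap: 0.005
gripper_force: 0.0
t: 11.62
tcp_pos: [0.4339, 0.1895, 0.2014]
tool_rot: [0.724, 0.69, 0.001, 0.0]
force: [-0.3, 0.5, 0.4]
finger_gap: -0.001
gripper_force: 0.0
[1.75186244e-01 3.69669216e-01 1.83682811e+00 9.26112080e-05
 9.33875169e-01 2.23125119e-01] [4.79752819e-02 9.98848464e-01 3.42666457e-04]
```

View pics/top3.png

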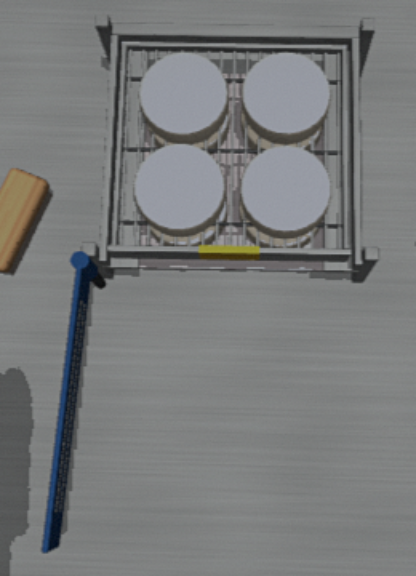

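The tray is home (tag at v≈197, x≈0.643), the cheeses are in place and the gate hasn't moved. I'll lower beside the gate and sweep it in an arc.

```bash
python3 -m handwheel '[[[0,0,0,0,0,0.045,0],[0,0,0,0,0,0.045,0],[0,0,0,0,0,0.032,0],[0,0,0,-0.01,0,0,0],[0,0,0,-0.01,0,0,0],[0,0,-1,-0.005,0,0,0],[0,0,-3,-0.009,-0.001,0,0],[0,0,-5,-0.017,-0.001,0,0],[0,0,-5,-0.017,-0.001,0,0],[0,0,-5,-0.017,-0.001,0,0],[0,0,-5,-0.017,-0.001,0,0],[0,0,-5,-0.017,-0.001,0,0],[0,0,-5,-0.017,-0.001,0,0]]]'
cat > g.py <<'E'
from station import *
import numpy as np
from scipy.spatial.transform import Rotation as R
s=sense();m=R.from_quat(s["tool_rot"]).as_matrix();p=s["tcp_pos"][:2]-[.629,.142]
x=m[:2,0];yaw=np.arctan2(x[1],x[0]);print("a_tool",np.pi-yaw,"d",p@x,"r",-p@m[:2,1],"a_gate est (d=.0145)",np.arctan2(-p[0],-p[1])-np.arcsin(.0145/np.hypot(*p)),s["force"])
E
python3 g.py
```

```text
t: 13.3
tcp_pos: [0.4502, 0.0554, 0.0807]
tool_rot: [0.489, 0.873, 0.001, 0.001]
force: [-0.6, 1.1, 0.1]
finger_gap: 0.002
gripper_force: 0.5
a_tool 1.0209931244220067 d 0.01959914315587888 r 0.19767953135684663 a_gate est (d=.0145) 1.0467580868211568 [-0.55614843  1.08739084  0.14102444]
```

```bash
python3 -m handwheel '[[[0,0,-5,-0.0175,-0.001,0,0],[0,0,-5,-0.0175,-0.001,0,0],[0,0,-5,-0.0175,-0.001,0,0],[0,0,-5,-0.0175,-0.001,0,0],[0,0,-5,-0.0175,-0.001,0,0],[0,0,-5,-0.0175,-0.001,0,0],[0,0,-5,-0.0175,-0.001,0,0],[0,0,-5,-0.0175,-0.001,0,0],[0,0,-5,-0.0175,-0.001,0,0]]]'; python3 g.py
```

```text
t: 14.42
tcp_pos: [0.5643, -0.0471, 0.0807]
tool_rot: [0.118, 0.993, 0.0, 0.001]
force: [-0.8, 0.2, -0.8]
finger_gap: 0.003
gripper_force: 0.5
a_tool 0.23560374829198016 d 0.01880056639671094 r 0.19902581497014474 a_gate est (d=.0145) 0.25719154623014057 [-0.78710457  0.22714449 -0.83422041]
```

```bash
python3 -m handwheel '[[[0,0,-3,-0.0105,-0.001,0,0],[0,0,-3,-0.0105,-0.001,0,0],[0,0,-3,-0.009,0,0,0],[0,0,-3,-0.006,0,0,0],[0,0,-1.5,-0.004,0,0,0],[0,0,0,-0.003,0,0,0],[0,0,0,-0.002,0,0,0]]]'; python3 g.py; python3 -m handwheel '[[[0,0,0,-0.002,0,0,0],[0,0,0,-0.002,0,0,0],[0,0,0,-0.002,0,0,0]]]';python3 g.py
```

```text
t: 15.3
tcp_pos: [0.608, -0.0547, 0.0797]
tool_rot: [0.001, 1.0, -0.0, 0.0]
force: [-1.5, -1.0, 0.4]
finger_gap: -0.003
gripper_force: 0.3
a_tool 0.0027214795958858673 d 0.020445714832380144 r 0.19679895343501563 a_gate est (d=.0145) 0.03289091214654101 [-1.47671981 -1.01125288  0.38192877]
t: 15.68
tcp_pos: [0.614, -0.0547, 0.0792]
tool_rot: [0.001, 1.0, 0.0, -0.0]
force: [-1.0, 0.2, -0.3]
finger_gap: 0.0
gripper_force: 0.3
a_tool 0.002284558155645211 d 0.014575983801914365 r 0.19669819572500186 a_gate est (d=.0145) 0.0026708507539755094 [-0.96562361  0.19978633 -0.26804237]
```

```bash
python3 -m handwheel '[[[0,0,0,-0.0015,0,0,0],[0,0,0,-0.0015,0,0,0],[0,0,0,0,0,0,0]]]'; python3 -m handwheel '[[[0,0,0,-0.0015,0,0,0],[0,0,0,-0.0015,0,0,0],[0,0,0,0,0,0,0]]]'
```

```text
t: 16.05
tcp_pos: [0.6161, -0.0546, 0.0792]
tool_rot: [0.001, 1.0, 0.0, -0.001]
force: [-3.1, -1.0, 1.6]
finger_gap: -0.0
gripper_force: 1.6
t: 16.42
tcp_pos: [0.6161, -0.0546, 0.0792]
tool_rot: [0.001, 1.0, 0.0, -0.004]
force: [-8.7, -1.1, 7.1]
finger_gap: -0.001
gripper_force: 4.7
```

The gate is hard against its stop: x stalled at 0.616, as predicted, while the force rose. I'll back off clear and check.

```bash
python3 -m handwheel '[[[0,0,0,0.004,0,0,0],[0,0,0,0.01,0,0,0],[0,0,0,0.03,0,0,0],[0,0,0,0.04,0,0,0],[0,0,0,0.04,0,0,0],[0,0,0,0,0,-0.04,0],[0,0,0,0,0,-0.05,0],[0,0,0,0,0,0,0]]]'
python3 - <<'E'
from station import *
import cv2
cv2.imwrite("pics/side4.png",cv2.resize(snapshot("side")[90:340,230:530,::-1],None,fx=2,fy=2))
cv2.imwrite("pics/top4.png",cv2.resize(snapshot("top")[40:300,130:480,::-1],None,fx=2,fy=2))
E
```

```text
t: 17.42
tcp_pos: [0.499, -0.0553, 0.1729]
tool_rot: [0.001, 1.0, -0.002, 0.005]
force: [0.5, 0.1, 0.2]
finger_gap: 0.005
gripper_force: 0.0
```

View pics/top4.png

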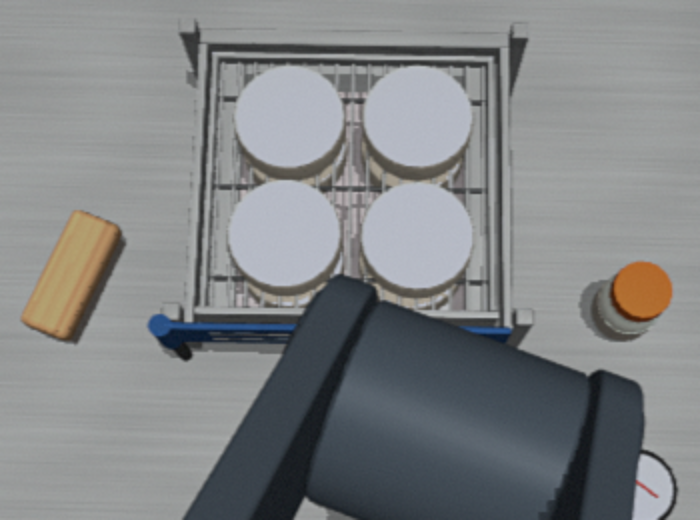

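View pics/side4.png

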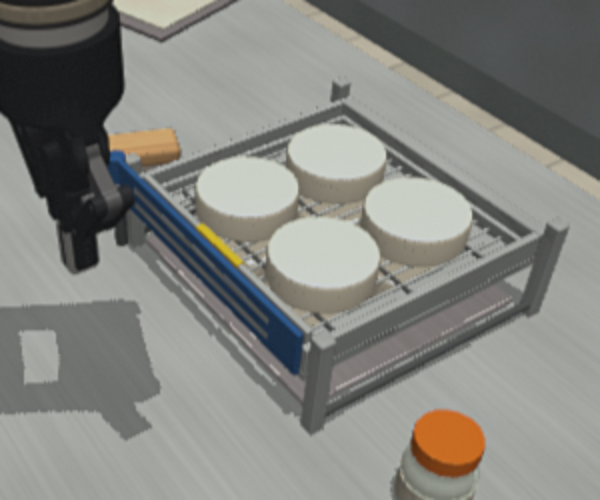

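The gate lies straight across the front from (160,328) to (510,335), parallel to the tray. The cheeses are in place, the bystanders haven't moved, and the arm is clear.

```bash
python3 -c "
from station import *
print(sign_off())"
```

```text
the job is handed in; nothing more can be done
None
```

The job is handed in: the final pictures and contact forces show the tray home, the gate shut against its stop, and the cheeses, jar, brush and hygrometer still in place; no verdict was returned.

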